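# Pack the brass pin and snap the kit case shut

## Task

Pluck the brass pin out of its pocket in the sloped tray under the lamp bar, and set it down gently in the empty compartment of the open blue kit case. Then close the lid of the case and press it until the catch snaps and it stays fully shut. Leave the two steel pins in their pockets and do not disturb the other things on the bench.

Things in the scene. Friction and masses are not known exactly. Their poses are not given: they have to be found in the camera images.
- brass_center (a point): Centre of the brass pin: plain cylinder, 16 mm diameter, 36 mm long, 40 to 85 g; own z is its axis. It starts in one of the three tray pockets (which one varies), square to the slope, leaning 30 degrees from vertical towards the tray's front. 12 mm of it are in the pocket and 24 mm show, so the centre is 6 mm above the tray face. 1.5 mm of play.
- steel_a_center (a point): Centre of a steel pin of the same size, standing in another pocket.
- steel_b_center (a point): Centre of the other steel pin, same size, in the last pocket.
- rack: Fixed stand with a sloped black pocket tray under a lamp bar. Origin on the bench under the middle pocket's mouth; -x is its front, z up. The tray face slopes 30 degrees, front edge low: its normal is (-0.497, 0, 0.868) in this frame. Pocket mouths at x 0, z 85 mm, y -80, 0, +80 mm. The face is 70 mm along the slope and 260 mm along y.
- lamp (a point): Middle of the underside of the aluminium lamp bar over the tray, 205 mm above the bench and 32 mm behind the pocket mouths (rack x). The bar is 45 mm (rack x) by 300 mm (rack y), 22 mm high, on a post at each end. It bars the way straight down to the pins: come in from the front, along the tray's normal.
- case: Fixed open blue kit case, 130 mm (x) by 190 mm (y) by 60 mm high, walls 5 mm. Origin at the centre of its underside; -x is the front with the orange spring catch (stands out 26 mm from the front wall, up to 60 mm high), +x carries the lid hinge. A wall at y 0 parts it in two: steel kit parts on the -y side, an empty compartment on the +y side.
- bay (a point): Centre of the floor of the empty compartment, 5 mm above the bench; inside it is 120 mm (x of the case) by 87 mm (y of the case), 55 mm deep.
- lid (a joint): Hinge angle of the case lid, rad: 0 shut, 1.57 upright, starts at 1.6 to 1.9, leaning back. The stiff hinge stays at any angle and moves with 1 to 2 N at the front edge. At about 0.055 rad the lid meets the spring catch and stops; pressing down with 10 to 12 N on the lid near its front edge snaps it past to 0, where the catch keeps it.
- lid_hinge (a point): Middle of the lid's hinge line, which runs along the case's y at x +65 mm, z 60 mm of the case. The lid is a plate 130 mm from hinge to front edge, 190 mm wide and 8 mm thick, its underside on the hinge line; shut, its top is 68 mm above the bench.
- lid_edge (a point): Middle of the lid's front (free) edge, half-way through its thickness, 130 mm from the hinge line.
- wrench: Wrench lying on the right of the bench, 170 mm long, bystander.
- bearing: Steel bearing ring 90 mm across, 22 mm high, bystander. Origin under its centre.
- hub: Steel stepped hub 100 mm across, 50 mm high, bystander. Origin under its centre.
- oil: Yellow oil bottle 60 mm across, 150 mm tall, bystander. Origin under its centre.
- collar: Dark steel collar 70 mm across, 30 mm high, bystander. Origin under its centre.

How it is judged:
On the way, in this order (a step that is already met when the one before it is completed fails the run):
1. the brass pin is held by the fingers, clear of its pocket (its centre 30 mm from where it stood) (distance of brass_center from where it was at the start of the episode above 0.03 m and contact force between the fingers and brass above 0.3 N), for 0.1 s.
2. the brass pin rests, released, in the empty compartment while the lid is still open (above 0.8 rad) (x of brass_center in the frame of bay between -0.06 and 0.06 m and y of brass_center in the frame of bay between -0.0435 and 0.0435 m and z of brass_center in the frame of bay below 0.03 m and contact force between the fingers and brass below 0.05 N and linear speed of brass below 0.1 m/s and value of joint lid above 0.8 rad), for 0.1 s.
At the end, for the whole second after the job is handed in: The brass pin rests in the empty compartment (its centre within its walls and under 30 mm above its floor), the lid is snapped shut (under 0.02 rad), and the steel pins stand in their pockets (moved less than 10 mm) (x of brass_center in the frame of bay between -0.06 and 0.06 m and y of brass_center in the frame of bay between -0.0435 and 0.0435 m and z of brass_center in the frame of bay below 0.03 m and linear speed of brass below 0.05 m/s and value of joint lid below 0.02 rad and distance of each of steel_a_center, steel_b_center from where it was at the start of the episode below 0.01 m); the robot touches nothing.
It fails at once if the brass pin is dropped (falls faster than 0.8 m/s, let go from more than about 30 mm) (linear speed of brass above 0.8 m/s and contact force between the fingers and brass below 0.01 N).
It fails at once if a steel pin is pulled out or knocked (moved over 20 mm) (distance of any of steel_a_center, steel_b_center from where it was at the start of the episode above 0.02 m).
It fails at once if a bystander is moved by more than 30 mm (distance of any of wrench, bearing, hub, oil, collar from where it was at the start of the episode above 0.03 m).
It also fails if it takes over 58 s, if anything falls off the work surface, if the arm or the gripper's body presses on something with over 40 N, if the wrist force passes 120 N, or if a joint passes its speed limit or range.

## Robot

A 6-joint arm with a two-finger parallel gripper is mounted at the origin on the work surface. World frame = base frame: x ahead of the robot, y to its left, z up, the work surface at z = 0. Lengths are in m, angles in rad, forces in N, time in s.
With the tool pointing down it reaches from about 0.375 to 0.9 m from the base axis. Payload 3.1 kg.
Tool frame: the origin (TCP) lies at the very end of the fingers, on their centre line; the grasp point (between the pads) lies 19 mm behind it; z points along the fingers, y is the line along which they close (so a half turn about z gives the same grasp; the last joint's range is limited). The gripper opens to 87 mm and grips with 3 to 60 N. Pads are 19 mm wide; open, the fingers measure 117 mm over their backs; the gripper's body (75 mm by 190 mm) begins 51 mm behind the grasp point.
Start: joints at [0.99, 0.527, 1.433, -0, 1.181, -0.178], TCP at [0.245, 0.575, 0.196] pointing down, gripper open.
Joint ranges: [-3.08, 3.08], [-0.75, 2.2], [0.22, 2.44], [-1.43, 4.57], [0, 2.65], [-2.85, 2.85]. Speed limits (rad/s): [2.79, 2.79, 3.14, 3.14, 3.14, 3.14].

## Interface

Orientations are given as a unit quaternion [w, x, y, z].
In Python, from cell import * gives the robot as it stands. The module is installed in compiled form; this text tells all that it offers.
- The arm moves only by the shell command python3 -m jog 'ROWS' [FORCE]. ROWS is JSON, a list of rows, each a list of 7 numbers: the shift along the tool's x, y, z in cm, then the turn, a rotation vector about the tool's x, y, z in rad, then the opening, from 0 (shut) to 1 (fully open). In form: [[tx, ty, tz, rx, ry, rz, claw], ...]. A call has 1 to 20 rows; each row is the pose to reach, as a shift and turn from the pose commanded when the call began, along the tool's axes at that moment; what a row does not reach only later rows make up. A row lasts 1/10 s, in which the tool goes at most 50 mm and 8.59 degrees, less where a joint would pass 70% of its speed; a pose out of reach is approached as far as the arm can. A call with a gripper value outside its range is refused whole. The fingers move at their own pace and stop on an object; FORCE is the grip in N (left out, the last holds). Time passes only in rows, so rows that repeat a pose let the fingers close. It gives the time, the measured TCP pose, the force and the opening at its end, in the units of the state.
- read_state(): the state, without advancing time (a new reading comes with each control period).
- get_image(name): name is "scene" or "side" or "wrist"; returns the picture (400x640x3 uint8, red, green, blue); there is no depth.
- calibration(name): a dict with "camera_matrix" (3x3 intrinsics, pixels), "cam_to_world" (4x4, takes a point from camera to world coordinates). Camera axes: x right, y down, z forward; pixel columns grow to the right and rows downward; lengths in m; the calibration is good to about 2 mm. A picture is of the moment at which its call begins: read the wrist's pose just before it. calibration takes no time and is no camera call; for the wrist camera it gives the pose at the moment of the call.
- hand_in(): hands the job in, once; it reports no verdict.
The state is a dict: "time": time; "joints": joint angles; "dq": joint speeds; "joint_torque": joint torques, N m; "tool_pos": TCP position; "orientation": TCP orientation; "wrist_force": force on the tool from outside, world axes, zero at the start; "torque": the same for the moment, N m; "grip_width": opening from 0.0 (shut) to 1.0 (fully open).
Only numpy, scipy, OpenCV 4.12 (cv2) and the standard library are available. Lean on these libraries where they do the work, as an engineer would, in place of code of your own. Each camera call takes 0.05 s, during which the arm holds its last target. There are 200 camera calls.

## Working session

There is one attempt and no reset: what is moved stays moved. The work goes in short steps, Python scripts to look and compute and a shell command to move; the robot and the scene stay as the last step left them, time stands still between calls to the robot, and variables do not carry over. Pictures are saved under pics/ and viewed, on a budget of 10 in all, crops included, one or two more only if the job needs it, and the job is handed in when it is done.

```bash
mkdir -p pics; python3 - <<'E'
from cell import *
import cv2,numpy as np
for n in("scene","side"):
    im=get_image(n); cv2.imwrite(f"pics/{n}0.png",im[:,:,::-1])
    c=calibration(n); print(n,np.round(c["camera_matrix"],1).tolist(),np.round(c["cam_to_world"],3).tolist())
s=read_state(); print(s)
E
```

```text
scene [[417.7, 0.0, 321.1], [0.0, 417.7, 203.9], [0.0, 0.0, 1.0]] [[-0.822, 0.365, -0.437, 1.141], [0.57, 0.552, -0.609, 0.826], [0.019, -0.75, -0.661, 1.049], [0.0, 0.0, 0.0, 1.0]]
side [[485.8, 0.0, 319.1], [0.0, 485.8, 200.5], [0.0, 0.0, 1.0]] [[0.854, -0.286, 0.435, -0.184], [-0.52, -0.459, 0.72, -1.206], [-0.006, -0.841, -0.541, 1.008], [0.0, 0.0, 0.0, 1.0]]
{'time': 0.1, 'joints': array([ 9.89519217e-01,  5.28359727e-01,  1.43375270e+00, -3.98268688e-06,
        1.18141820e+00, -1.78474576e-01]), 'dq': array([ 3.25964608e-04, -3.56505163e-04, -2.64527458e-03,  4.48009348e-05,
        1.22419119e-03,  4.17719020e-04]), 'joint_torque': array([ 4.22271305e-04, -4.40985310e+01, -1.77149373e+01,  6.34676311e-02,
        5.33160672e-02, -3.87831608e-05]), 'tool_pos': array([0.24456633, 0.57439954, 0.19558466]), 'orientation': array([-3.57594186e-04,  2.00041634e-01,  9.79786919e-01, -9.00589093e-04]), 'wrist_force': array([ 0.15691839, -0.45191622, -0.08149589]), 'torque': array([ 0.00498038,  0.02364912, -0.02943024]), 'grip_width': 1.0008386196151402}
```

View pics/scene0.png

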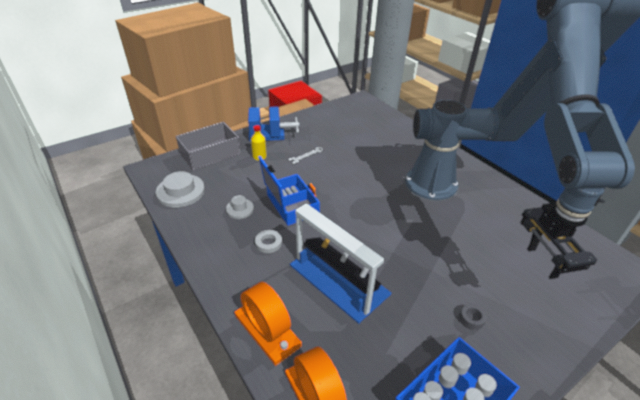

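View pics/side0.png

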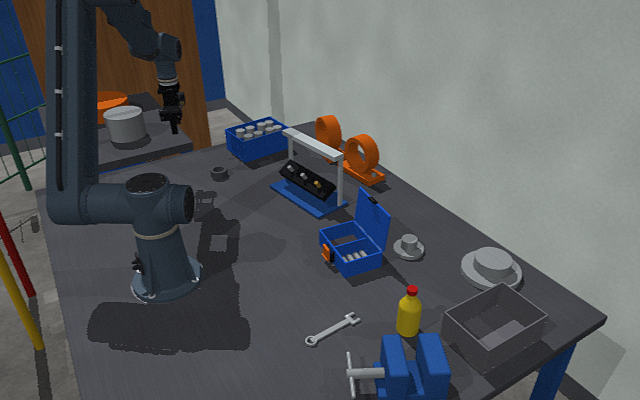

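The scene view shows the lamp bar around (340,235), with brass near (325,243), and the case at (290,190). In the side view the pins are at (304,175), (291,167) and brass (317,183). The case is at (355,245), with its catch at (327,253). I'll enlarge both for exact pixels.

```bash
python3 - <<'E'
import cv2,numpy as np
a=cv2.imread("pics/side0.png")[120:280,260:420]; b=cv2.imread("pics/scene0.png")[150:310,245:405]
f=lambda i:cv2.resize(i,None,fx=2.5*1,fy=2.5,interpolation=cv2.INTER_CUBIC)
cv2.imwrite("pics/c1.png",np.hstack([f(a),f(b)]))
E
```

```text
(no output)
```

View pics/c1.png

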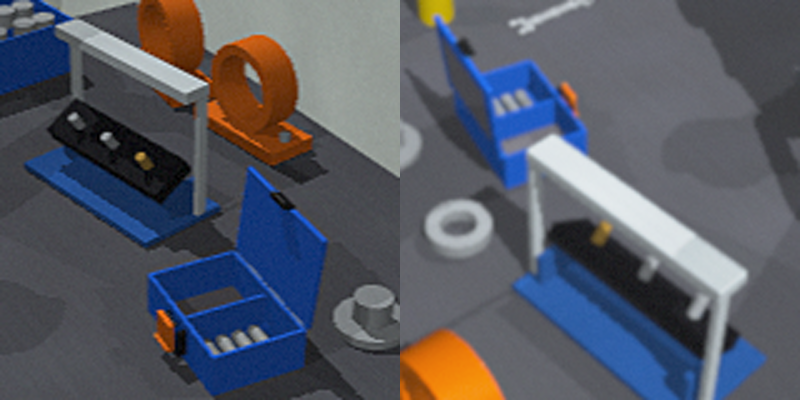

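The crop gives pins in side at (290,168.4), (303.6,176) and brass (317.6,184.4). In scene they are at (364.6,272.8), (344.6,257.6) and brass (325.8,243.6). The case rim corners in side are (319.6,230), (344.8,263), (382,252) and (354,221.2).

```bash
cat > h.py <<'E'
from cell import *
import cv2,numpy as np
from scipy.spatial.transform import Rotation as R
def ray(n,p,c=None):
    c=c or calibration(n); K=np.array(c["camera_matrix"]);T=np.array(c["cam_to_world"])
    d=T[:3,:3]@np.linalg.solve(K,[p[0],p[1],1]); return T[:3,3],d/np.linalg.norm(d)
def onz(n,p,z,c=None):
    o,d=ray(n,p,c); return o+d*(z-o[2])/d[2]
def tri(rs):
    A=sum(np.eye(3)-np.outer(d,d) for o,d in rs); b=sum((np.eye(3)-np.outer(d,d))@o for o,d in rs)
    return np.linalg.solve(A,b)
def toolR(): 
    s=read_state(); return s["tool_pos"],R.from_quat(np.roll(s["orientation"],-1))
E
python3 - <<'E'
from h import *
P=[tri([ray("side",a),ray("scene",b)]) for a,b in [((290,168.4),(364.6,272.8)),((303.6,176),(344.6,257.6)),((317.6,184.4),(325.8,243.6))]]
print(np.round(P,4)); d=P[0]-P[2]; print(np.linalg.norm(d),"rack yaw",np.degrees(np.arctan2(-d[0],d[1])))
C=[onz("side",p,.06) for p in [(319.6,230),(344.8,263),(382,252),(354,221.2)]]
print(np.round(C,4),np.mean(C,0)); 
for i,j in((0,1),(1,2),(2,3),(3,0)):
    e=C[j]-C[i];print(np.linalg.norm(e),np.degrees(np.arctan2(e[1],e[0])))
# scene rim check: right front corner, near corner
print(onz("scene",(245+186/2.5,150+128/2.5),.06),onz("scene",(245+112/2.5,150+168/2.5),.06))
p,r=toolR();print(r.as_matrix().round(3)); c=calibration("wrist");T=np.array(c["cam_to_world"]);print((r.inv().as_matrix()@T[:3,:3]).round(2),r.inv().apply(T[:3,3]-p))
E
```

```text
[[0.5753 0.2668 0.0926]
 [0.5896 0.1874 0.0932]
 [0.6032 0.1079 0.0923]]
0.16127699119658603 rack yaw 9.966335332353724
[[ 0.485  -0.0996  0.06  ]
 [ 0.4621 -0.2823  0.06  ]
 [ 0.589  -0.2993  0.06  ]
 [ 0.6099 -0.118   0.06  ]] [ 0.53648569 -0.19981407  0.06      ]
0.18415607250396968 -97.1302276174813
0.12807275272616583 -7.628354587801741
0.18249365171357473 83.44969849301981
0.1262515385081753 171.60567748235542
[ 0.4840117 -0.0995165  0.06     ] [ 0.61672065 -0.08669867  0.06      ]
[[-0.92   0.392 -0.001]
 [ 0.392  0.92  -0.002]
 [ 0.    -0.002 -1.   ]]
[[ 0.   -0.96 -0.29]
 [ 1.    0.   -0.  ]
 [ 0.   -0.29  0.96]] [ 0.07949185  0.0002909  -0.18852194]
```

```bash
cat >> h.py <<'E'
def rackR(yaw=10):
    t=np.radians(30); z=[np.sin(t),0,-np.cos(t)]; y=[0,1,0]
    return R.from_euler("z",yaw,degrees=True)*R.from_matrix(np.array([np.cross(y,z),y,z]).T)
def downR(yaw): return R.from_euler("z",yaw,degrees=True)*R.from_matrix(np.diag([-1,1,-1.]))
def go(tp,tr):
    p,r=toolR(); print("shift cm",(r.inv().apply(np.array(tp)-p)*100).round(2),"rot",(r.inv()*tr).as_rotvec().round(3))
N=np.array([-.4893,-.0863,.868])
E
python3 - <<'E'
from h import *
m=np.array([.6075,.1087,.085]); go(m+.09*N,rackR())
E
```

```text
shift cm [-47.9  -31.05   3.29] rot [-0.153 -0.51  -0.563]
```

```bash
python3 -m jog '[[-4,-2.6,0.3,0,0,0,1],[-8,-5.2,0.6,0,0,0,1],[-12,-7.8,0.8,-0.02,-0.06,-0.07,1],[-16,-10.4,1.1,-0.04,-0.13,-0.14,1],[-20,-13,1.4,-0.06,-0.19,-0.21,1],[-24,-15.5,1.7,-0.08,-0.26,-0.28,1],[-28,-18.1,1.9,-0.1,-0.33,-0.36,1],[-32,-20.7,2.2,-0.12,-0.4,-0.44,1],[-36,-23.3,2.5,-0.14,-0.46,-0.51,1],[-40,-26,2.8,-0.153,-0.51,-0.563,1],[-44,-28.5,3,-0.153,-0.51,-0.563,1],[-47.9,-31.05,3.3,-0.153,-0.51,-0.563,1],[-47.9,-31.05,3.3,-0.153,-0.51,-0.563,1],[-47.9,-31.05,3.3,-0.153,-0.51,-0.563,1],[-47.9,-31.05,3.3,-0.153,-0.51,-0.563,1],[-47.9,-31.05,3.3,-0.153,-0.51,-0.563,1]]' 20
python3 - <<'E'
from h import *
m=np.array([.6075,.1087,.085]); go(m+.09*N,rackR())
c=calibration("wrist"); im=get_image("wrist"); cv2.imwrite("pics/w1.png",im[:,:,::-1])
print(read_state()["time"]); np.savez("c1.npz",**c)
K=np.array(c["camera_matrix"]);T=np.array(c["cam_to_world"])
hsv=cv2.cvtColor(im,cv2.COLOR_RGB2HSV); mk=cv2.inRange(hsv,(15,90,80),(32,255,255))
n,l,st,ce=cv2.connectedComponentsWithStats(mk)
for i in range(1,n):
    if st[i,4]>60: print(st[i],ce[i])
def proj(P): q=K@(T[:3,:3].T@(P-T[:3,3])); return q[:2]/q[2]
print("pred top",proj(m+.024*N),"mouth",proj(m))
E
```

```text
time: 1.7
tool_pos: [0.5643, 0.1003, 0.163]
orientation: [0.258, -0.082, 0.962, 0.023]
wrist_force: [-0.3, 0.3, -0.1]
grip_width: 0.998
shift cm [ 0.05  0.08 -0.04] rot [ 0.     0.001 -0.004]
1.75
[302 174  23  28 514] [313.12256809 187.94357977]
[ 293  260  113   16 1563] [345.38899552 268.41394754]
[ 494  261   36   65 1146] [515.26527051 293.491274  ]
[ 101  262   37   64 1150] [115.36434783 293.68      ]
[462 265  30  11 244] [477.16803279 270.44672131]
[ 286  310  354   51 8326] [458.60677396 345.77876531]
pred top [315.30308237 194.38294173] mouth [315.30762394 185.4728141 ]
```

View pics/w1.png

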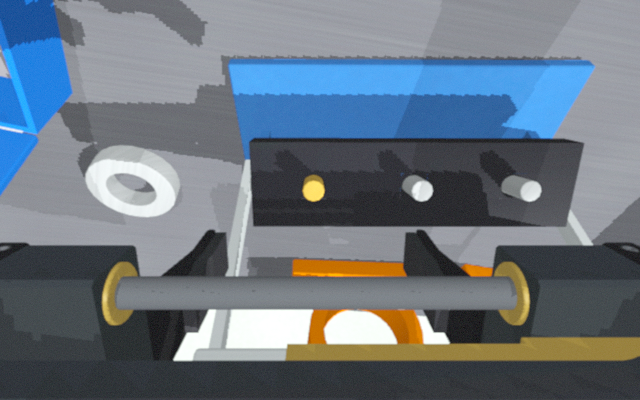

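The wrist view shows brass at (313,188), with the steel pins at (422,188) and (530,188) in a level row, so the yaw is right. The correction is about 1.5 mm. Next I approach along the normal and grip.

```bash
python3 -m jog '[[0.2,-0.05,2,0,0,0,1],[0.2,-0.05,4,0,0,0,1],[0.2,-0.05,5.5,0,0,0,1],[0.2,-0.05,6.5,0,0,0,1],[0.2,-0.05,7.5,0,0,0,1],[0.2,-0.05,8,0,0,0,1],[0.2,-0.05,8.5,0,0,0,1],[0.2,-0.05,8.5,0,0,0,1],[0.2,-0.05,8.5,0,0,0,1],[0.2,-0.05,8.5,0,0,0,0],[0.2,-0.05,8.5,0,0,0,0],[0.2,-0.05,8.5,0,0,0,0],[0.2,-0.05,8.5,0,0,0,0],[0.2,-0.05,8.5,0,0,0,0],[0.2,-0.05,8.5,0,0,0,0],[0.2,-0.05,8.5,0,0,0,0],[0.2,-0.05,8.5,0,0,0,0]]' 20
python3 -c "
from h import *
go(np.array([.6075,.1087,.085])+.005*N,rackR());print(read_state()['wrist_force'])"
```

```text
time: 3.45
tool_pos: [0.6052, 0.1088, 0.0904]
orientation: [0.257, -0.084, 0.963, 0.023]
wrist_force: [-0.5, -0.1, 0.2]
grip_width: 0.354
shift cm [ 0.07 -0.05  0.08] rot [ 0.    -0.002 -0.001]
[-0.51545555 -0.07084338  0.18040804]
```

```bash
python3 -m jog '[[0,0,0,0,0,0,0],[0,0,0,0,0,0,0],[0,0,0,0,0,0,0],[0,0,0,0,0,0,0],[0,0,0,0,0,0,0],[0,0,0,0,0,0,0],[0,0,0,0,0,0,0]]' 20
```

```text
time: 4.15
tool_pos: [0.6052, 0.1088, 0.0904]
orientation: [0.257, -0.084, 0.963, 0.023]
wrist_force: [-0.1, -0.5, -0.4]
grip_width: 0.004
```

The gripper closed on nothing, so I'm looking before doing anything else.

```bash
python3 - <<'E'
from h import *
a=get_image("wrist")[:,:,::-1]; b=get_image("side")[120:220,230:390,::-1];c=get_image("scene")[190:290,250:410,::-1]
f=lambda i:cv2.resize(i,(400,250),interpolation=cv2.INTER_CUBIC)
cv2.imwrite("pics/w2.png",np.vstack([cv2.resize(a[:250],(800,312)),np.hstack([f(b),f(c)])]))
E
```

```text
(no output)
```

View pics/w2.png

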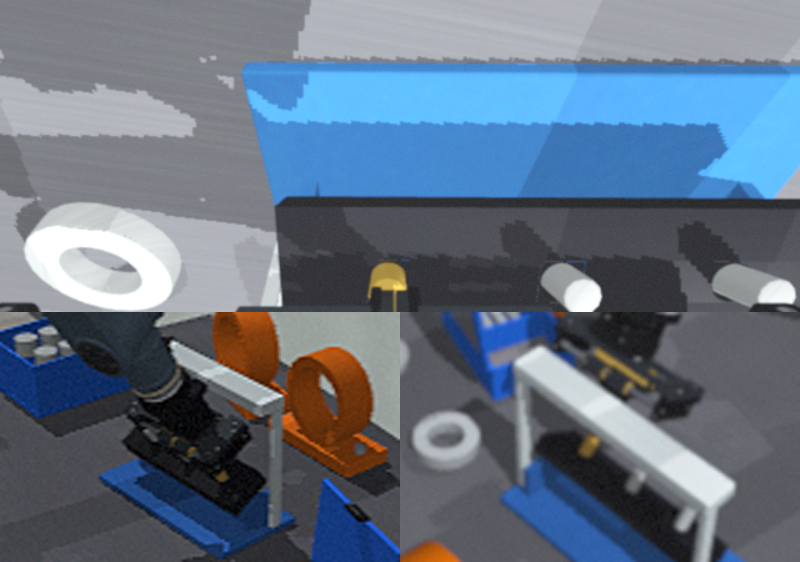

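Wrist crop shows the brass pin at about (310,220) partly behind the closed fingers. In the scene view the pin is fully visible, so the fingers sit beside or above it. I need the full wrist area.

```bash
python3 - <<'E'
from h import *
im=get_image("wrist")[:,:,::-1]
c=calibration("wrist");K=np.array(c["camera_matrix"]);T=np.array(c["cam_to_world"]);p,r=toolR()
proj=lambda P:(lambda q:(q[:2]/q[2]).round(1))(K@(T[:3,:3].T@(P-T[:3,3])))
m=np.array([.6075,.1087,.085])
print("tcp",proj(p),"grasp",proj(r.apply([0,0,-.019])+p),"top",proj(m+.024*N),"mouth",proj(m))
hsv=cv2.cvtColor(im,cv2.COLOR_BGR2HSV); mk=cv2.inRange(hsv,(12,90,60),(32,255,255))
n,l,st,ce=cv2.connectedComponentsWithStats(mk[:260])
print([(st[i],ce[i].round(1)) for i in range(1,n) if st[i,4]>40])
cv2.imwrite("pics/w3.png",cv2.resize(im[180:330,220:420],(800,600),interpolation=cv2.INTER_CUBIC))
E
```

```text
tcp [313.9 229.9] grasp [313.7 244.3] top [312.8 242.3] mouth [313.  224.8]
[(array([294, 210,  32,  40, 658], dtype=int32), array([310.1, 223.6]))]
```

View pics/w3.png

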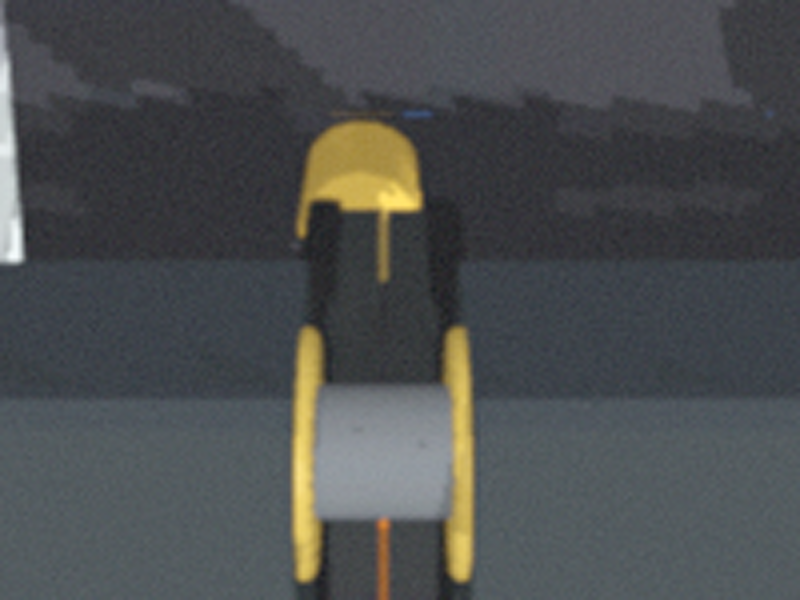

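```bash
python3 - <<'E'
from h import *
c1=dict(np.load("c1.npz")); c2=calibration("wrist"); print(c2["camera_matrix"][0])
yr=R.from_euler("z",10,degrees=True).inv()
w1=cv2.imread("pics/w1.png")
# steel caps: bright blobs
im=get_image("wrist")[:,:,::-1]
def caps(im,rows,xmin,thr):
    g=cv2.cvtColor(im,cv2.COLOR_BGR2GRAY); m=(g>thr).astype(np.uint8); m[:rows[0]]=0;m[rows[1]:]=0;m[:,:xmin]=0
    n,l,st,ce=cv2.connectedComponentsWithStats(m); return [(st[i].tolist(),ce[i].round(1).tolist()) for i in range(1,n) if 80<st[i,4]<3000]
print(caps(w1,(150,215),380,225)); print(caps(im,(190,262),380,225))
p,r=toolR()
for a,b in(((421.5,188.5),(458.4,233)),((530.5,188.5),(616,233)),((314,189.5),(310,238))):
    P=tri([ray("",a,c1),ray("",b,c2)]); print(P.round(4),"in tool",(r.inv().apply(P-p)*1000).round(1))
# depth from 80mm spacing
E
```

```text
[360.69782299   0.         315.35962939]
[([413, 182, 18, 18, 165], [421.0, 191.8]), ([524, 189, 16, 12, 100], [532.0, 195.4])]
[([452, 224, 29, 28, 599], [465.9, 237.6]), ([607, 225, 29, 18, 385], [621.9, 234.3])]
[0.5905 0.1892 0.0923] in tool [-0.3 81.8 -1.8]
[0.5714 0.2691 0.0966] in tool [  1.9 163.8  -8. ]
[0.586  0.1038 0.1105] in tool [  7.2  -1.6 -27.3]
```

```bash
python3 - <<'E'
from h import *
p,r=toolR(); out=[]
m=np.array([.6075,.1087,.085])
for n in("side","scene"):
    c=calibration(n);K=np.array(c["camera_matrix"]);T=np.array(c["cam_to_world"])
    proj=lambda P:(lambda q:q[:2]/q[2])(K@(T[:3,:3].T@(P-T[:3,3])))
    im=get_image(n)[:,:,::-1].copy(); q=proj(p).astype(int); o=q-[35,40]
    im=cv2.resize(im[o[1]:o[1]+70,o[0]:o[0]+70],(400,400),interpolation=cv2.INTER_CUBIC)
    for P,col in((p,(0,0,255)),(p+r.apply([0,0,-.019]),(0,255,0)),(p+r.apply([0,0,-.05]),(255,0,255)),(m+.024*N,(255,255,0))):
        cv2.drawMarker(im,tuple(int(v) for v in (proj(P)-o+.5)*400/70),col,0,9,1)
    out.append(im)
cv2.imwrite("pics/z1.png",np.hstack(out)); print(read_state()["time"])
E
```

```text
4.5
```

View pics/z1.png

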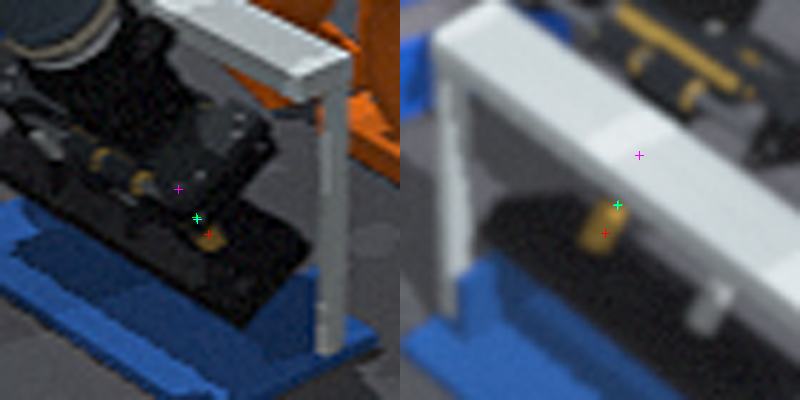

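The side view has the pin at about (205,232) in the crop and the scene view at (602,228). In both, the pin shows uncovered at the TCP marker, so the real fingertips end above the cap, shorter than the stated TCP. I'll open, correct by x +3 mm and y −2 mm, and feel downwards in small steps while watching the force.

```bash
python3 -m jog '[[0,0,0,0,0,0,1],[0,0,0,0,0,0,1],[0.1,-0.1,0,0,0,0,1],[0.3,-0.2,0,0,0,0,1],[0.3,-0.2,0,0,0,0,1],[0.3,-0.2,0,0,0,0,1],[0.3,-0.2,0,0,0,0,1],[0.3,-0.2,0,0,0,0,1],[0.3,-0.2,0,0,0,0,1],[0.3,-0.2,0,0,0,0,1],[0.3,-0.2,0.1,0,0,0,1],[0.3,-0.2,0.2,0,0,0,1],[0.3,-0.2,0.3,0,0,0,1],[0.3,-0.2,0.4,0,0,0,1],[0.3,-0.2,0.4,0,0,0,1],[0.3,-0.2,0.4,0,0,0,1]]'
python3 - <<'E'
from h import *
im=get_image("wrist")[:,:,::-1];cv2.imwrite("pics/w4.png",im); s=read_state(); print(s["wrist_force"].round(2),s["torque"].round(3))
E
```

```text
time: 6.1
tool_pos: [0.6061, 0.1074, 0.0872]
orientation: [0.255, -0.083, 0.963, 0.022]
wrist_force: [0.1, 0.1, 0.6]
grip_width: 1.001
[ 0.17 -0.87  0.9 ] [-0.017  0.349  0.026]
```

View pics/w4.png

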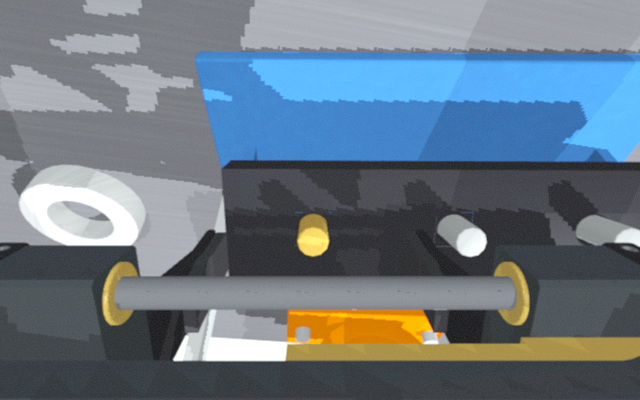

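```bash
python3 - <<'E'
from h import *
im=cv2.imread("pics/w4.png");cv2.imwrite("pics/w5.png",cv2.resize(im[195:325,140:500],(800,289),interpolation=cv2.INTER_CUBIC).clip(0,127)*2)
s=read_state();print(s["wrist_force"].round(2),s["torque"].round(3),s["joint_torque"].round(2),s["tool_pos"].round(4))
go(np.array([.6052,.1088,.0904])+R.from_quat([-.084,.963,.023,.257]).apply([.003,-.002,.004]),rackR())
E
```

```text
[ 0.17 -0.87  0.9 ] [-0.017  0.349  0.026] [-0.000e+00 -3.666e+01 -8.120e+00  2.100e-01 -5.200e-01 -2.000e-02] [0.6061 0.1074 0.0872]
shift cm [ 0.2  -0.04  0.1 ] rot [-0.001 -0.005 -0.002]
```

View pics/w5.png

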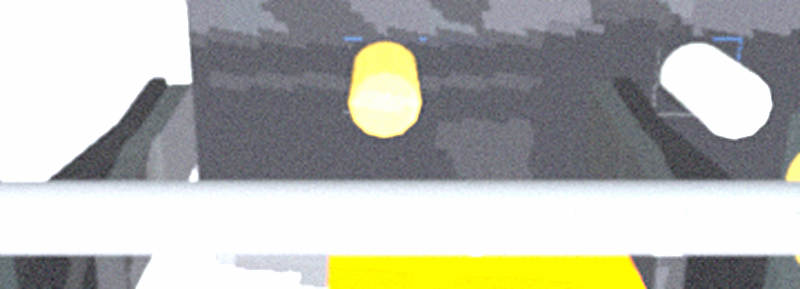

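```bash
python3 - <<'E'
from h import *
s=read_state();print(s["joints"].round(4),s["dq"].round(4),s["time"])
E
```

```text
[-0.0725  0.5787  1.9916  1.0733  0.1376 -2.854 ] [ 0.0011 -0.0015 -0.0006  0.0014 -0.0007  0.    ] 6.15
```

w4/w5 put the brass cap at (313,245), between the open tips at (220,233) and (413,233). Joint 6 is at its lower limit, which explains the missing 2–5 mm. The fingertips are also about 25–30 mm short of the reported TCP. I'll roll the tool a little about its own axis (the pin is round) to free joint 6, then measure.

```bash
python3 -m jog '[[0,0,0,0,0,0.05,1],[0,0,0,0,0,0.1,1],[0,0,0,0,0,0.15,1],[0,0,0,0,0,0.18,1],[0,0,0,0,0,0.18,1],[0,0,0,0,0,0.18,1]]'
cat >> h.py <<'E'
def cap():
    c=calibration("wrist");K=np.array(c["camera_matrix"]);T=np.array(c["cam_to_world"]);p,r=toolR()
    im=get_image("wrist"); hsv=cv2.cvtColor(im,cv2.COLOR_RGB2HSV); mk=cv2.inRange(hsv,(12,90,60),(32,255,255)); mk[275:]=0
    n,l,st,ce=cv2.connectedComponentsWithStats(mk); i=1+np.argmin([abs(ce[k][0]-315)+(1000 if st[k,4]<200 else 0) for k in range(1,n)])
    x,y,w,h,a=st[i]; d=K[0,0]*.016/w; px=(x+w/2,y+h-w/2)
    P=T[:3,:3]@(np.linalg.solve(K,[*px,1])*d)+T[:3,3]
    print("blob",st[i],"cap in tool mm",(r.inv().apply(P-p)*1000).round(1)); return im
E
python3 - <<'E'
from h import *
s=read_state();print(s["joints"].round(3));cap();go(s["tool_pos"],rackR())
E
```

```text
time: 6.75
tool_pos: [0.6061, 0.1073, 0.0873]
orientation: [0.252, 0.003, 0.967, 0.045]
wrist_force: [-0.7, 0.6, -0.7]
grip_width: 1.002
[-0.073  0.579  1.992  1.073  0.138 -2.675]
blob [ 296  214   33   43 1171] cap in tool mm [  6.3  -0.6 -28.1]
shift cm [ 0. -0.  0.] rot [-0.001 -0.005 -0.181]
```

```bash
python3 -m jog '[[0.1,-0.05,0,0,0,0,1],[0.2,-0.05,0,0,0,0,1],[0.3,-0.05,0.2,0,0,0,1],[0.3,-0.05,0.4,0,0,0,1],[0.3,-0.05,0.6,0,0,0,1],[0.3,-0.05,0.8,0,0,0,1],[0.3,-0.05,1,0,0,0,1],[0.3,-0.05,1,0,0,0,1],[0.3,-0.05,1,0,0,0,1]]'
python3 - <<'E'
from h import *
s=read_state();print(s["joints"].round(3),s["torque"]);cap();go(np.array([.6061,.1073,.0873])+R.from_quat([.003,.967,.045,.252]).apply([.003,-.0005,.01]),rackR())
E
```

```text
time: 7.7
tool_pos: [0.6083, 0.1078, 0.0769]
orientation: [0.252, 0.004, 0.967, 0.045]
wrist_force: [-0.1, 0.4, 0.2]
grip_width: 0.997
[-0.071  0.602  1.991  1.23   0.128 -2.83 ] [-0.01366955  0.3045869  -0.00364275]
blob [ 296  226   35   47 1337] cap in tool mm [  3.9  -0.1 -39.2]
shift cm [-0. -0. -0.] rot [-0.001 -0.005 -0.182]
```

Depth is below the tray face by TCP and there is still no force, so the fingers are indeed short. Joint 6 is near its limit again. Tilting slightly in the pad plane frees it.

```bash
python3 -m jog '[[0.1,0,0,0,0.02,0,0.6],[0.2,0,0,0,0.04,0,0.6],[0.3,0,0,0,0.06,0,0.6],[0.4,0,0,0,0.06,0,0.6],[0.4,0,0.2,0,0.06,0,0.6],[0.4,0,0.4,0,0.06,0,0.6],[0.4,0,0.6,0,0.06,0,0.6],[0.4,0,0.8,0,0.06,0,0.6],[0.4,0,0.8,0,0.06,0,0.6]]'
python3 - <<'E'
from h import *
s=read_state();print(s["joints"].round(3),s["torque"].round(3));im=cap();cv2.imwrite("pics/w6.png",cv2.resize(im[195:295,200:430,::-1],(690,300)))
E
```

```text
time: 8.65
tool_pos: [0.6087, 0.1086, 0.0677]
orientation: [0.223, 0.002, 0.974, 0.045]
wrist_force: [0.3, 0.6, 0.0]
grip_width: 0.603
[-0.068  0.613  1.947  0.71   0.179 -2.31 ] [-0.092  0.281 -0.01 ]
blob [ 295  237   36   38 1158] cap in tool mm [  5.4  -0.3 -43.5]
```

View pics/w6.png

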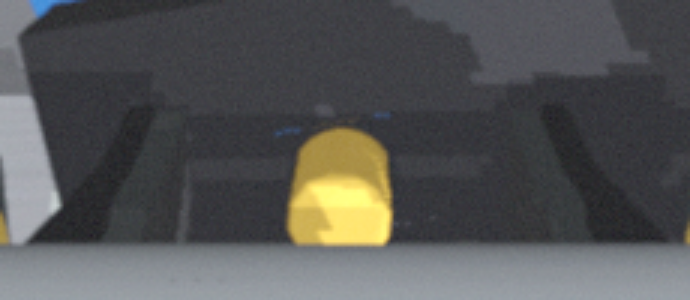

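The zoomed wrist view shows the pin at about (314,258), centred between the fingers, with the tips around row 232 near the pin base. Closing now.

```bash
python3 -m jog '[[0,0,0,0,0,0,0],[0,0,0,0,0,0,0],[0,0,0,0,0,0,0],[0,0,0,0,0,0,0],[0,0,0,0,0,0,0],[0,0,0,0,0,0,0],[0,0,0,0,0,0,0],[0,0,0,0,0,0,0],[0,0,0,0,0,0,0],[0,0,0,0,0,0,0]]' 25
```

```text
time: 9.7
tool_pos: [0.6088, 0.1085, 0.0682]
orientation: [0.223, 0.002, 0.974, 0.045]
wrist_force: [-0.4, -1.1, 0.8]
grip_width: 0.17
```

Gripped at 0.17 (about 15 mm). I pull along the pin's axis.

```bash
python3 -m jog '[[0.03,0,-0.4,0,0,0,0],[0.06,0,-0.9,0,0,0,0],[0.09,0,-1.4,0,0,0,0],[0.12,0,-2,0,0,0,0],[0.18,0,-3,0,0,0,0],[0.24,0,-4,0,0,0,0],[0.36,0,-6,0,0,0,0],[0.5,0,-8,0,0,0,0],[0.6,0,-10,0,0,0,0],[0.6,0,-10,0,0,0,0],[0.6,0,-10,0,0,0,0],[0.6,0,-10,0,0,0,0]]'
python3 - <<'E'
from h import *
s=read_state();print(s["joints"].round(3),s["wrist_force"].round(2));im=get_image("wrist");
a=get_image("scene")[150:310,245:405,::-1];b=im[170:330,200:440,::-1]
cv2.imwrite("pics/w7.png",np.hstack([cv2.resize(a,(320,320)),cv2.resize(b,(480,320))]))
# targets: above bay
Rc=R.from_euler("z",-7,degrees=True); c=np.array([.5365,-.199,0]); print("bay",c+Rc.apply([-.01,.046,0]))
go([.54,-.152,.16],downR(-7))
E
```

```text
time: 10.9
tool_pos: [0.5599, 0.1, 0.1546]
orientation: [0.223, 0.002, 0.974, 0.045]
wrist_force: [-0.2, 0.1, -1.0]
grip_width: 0.174
[-0.097  0.394  2.003  0.41   0.329 -2.024] [-0.17  0.05 -0.96]
bay [ 0.53218053 -0.15212418  0.        ]
shift cm [  0.92 -25.02  -3.57] rot [0.119 0.443 0.115]
```

View pics/w7.png

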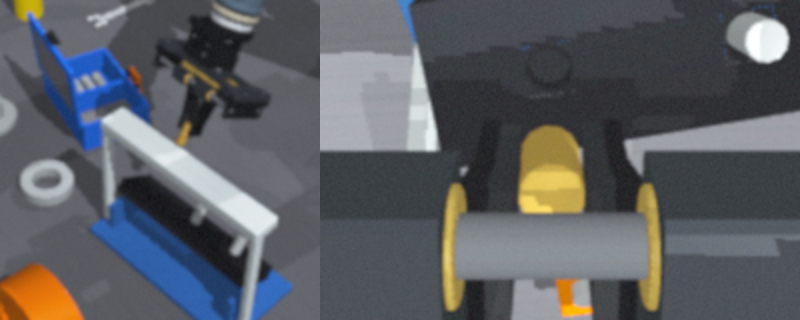

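The pin is in the fingers and the pocket is empty, while the steel pin at (757,40) in the crop still stands. Next I carry it beside the rack towards the case, and turn upright only after clearing it.

```bash
python3 -m jog '[[0.2,-2,-0.6,0,0,0,0],[0.5,-6,-1.5,0,0,0,0],[0.8,-10,-2.4,0,0,0,0],[1.1,-14,-3,0,0,0,0],[1.4,-18,-3.5,0,0,0,0],[1.6,-21,-3.8,0,0,0,0],[1.6,-23,-3.9,0.02,0.07,0.02,0],[1.6,-25,-3.9,0.04,0.15,0.04,0],[1.6,-25,-3.9,0.06,0.24,0.06,0],[1.6,-25,-3.9,0.09,0.34,0.09,0],[1.6,-25,-3.9,0.119,0.443,0.115,0],[1.6,-25,-3.9,0.119,0.443,0.115,0],[1.6,-25,-3.9,0.119,0.443,0.115,0]]'
python3 - <<'E'
from h import *
s=read_state();print(s["joints"].round(3),s["wrist_force"].round(2));im=get_image("wrist");
cv2.imwrite("pics/w8.png",im[:,:,::-1])
go([.532,-.152,.09],downR(-7))
E
```

```text
time: 12.3
tool_pos: [0.5323, -0.1512, 0.1597]
orientation: [0.0, 0.06, 0.998, 0.001]
wrist_force: [-0.2, -0.6, -0.5]
grip_width: 0.171
[-0.48   0.479  1.653  0.002  1.01  -1.931] [-0.21 -0.64 -0.45]
shift cm [-0.08 -0.08  6.98] rot [ 0.001 -0.     0.001]
```

View pics/w8.png

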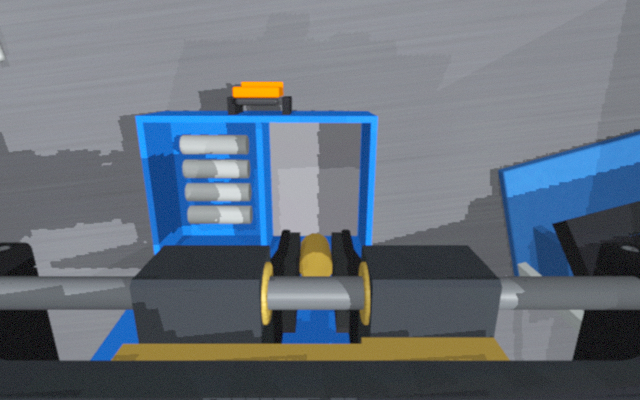

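The wrist view shows the case square to the tool. The empty compartment spans columns 268 to 365 with the pin at column 316, centred. I check the front/back position and go down.

```bash
python3 - <<'E'
from h import *
p,r=toolR()
for q in((137,118),(376,118),(262,118),):
    P=onz("wrist",q,.06);print(P.round(4),"tool mm",(r.inv().apply(P-p)*1000).round(1))
E
python3 -m jog '[[0,0,2,0,0,0,0],[0,0,4,0,0,0,0],[0,0,6,0,0,0,0],[0,0,8,0,0,0,0],[0,0,10,0,0,0,0],[0,0,12,0,0,0,0],[0,0,13,0,0,0,0],[0,0,14,0,0,0,0],[0,0,14.5,0,0,0,0],[0,0,14.5,0,0,0,0],[0,0,14.5,0,0,0,0]]'
```

```text
[ 0.4611 -0.2833  0.06  ] tool mm [  53.7 -139.7   99.6]
[ 0.4838 -0.0968  0.06  ] tool mm [53.7 48.2 99.8]
[ 0.473  -0.1857  0.06  ] tool mm [ 53.7 -41.5  99.7]
time: 13.45
tool_pos: [0.533, -0.1522, 0.0164]
orientation: [0.001, 0.061, 0.998, -0.0]
wrist_force: [-0.6, -0.0, -1.1]
grip_width: 0.167
```

```bash
python3 -m jog '[[0,0,0.2,0,0,0,0],[0,0,0.4,0,0,0,0],[0,0,0.6,0,0,0,0],[0,0,0.8,0,0,0,0],[0,0,0.8,0,0,0,0]]'; python3 -m jog '[[0,0,0.1,0,0,0,0],[0,0,0.2,0,0,0,0],[0,0,0.3,0,0,0,0],[0,0,0.3,0,0,0,0]]'
```

```text
time: 13.95
tool_pos: [0.5324, -0.1519, 0.0076]
orientation: [0.0, 0.061, 0.998, -0.0]
wrist_force: [-0.1, -0.5, -0.5]
grip_width: 0.174
time: 14.35
tool_pos: [0.5326, -0.152, 0.0048]
orientation: [0.0, 0.061, 0.998, -0.0]
wrist_force: [-0.8, -0.5, -0.6]
grip_width: 0.176
```

```bash
python3 -m jog '[[0,0,0.1,0,0,0,0],[0,0,0.2,0,0,0,0],[0,0,0.3,0,0,0,0],[0,0,0.3,0,0,0,0]]'; python3 -m jog '[[0,0,0.1,0,0,0,0],[0,0,0.2,0,0,0,0],[0,0,0.2,0,0,0,0]]'
```

```text
time: 14.75
tool_pos: [0.5327, -0.1521, 0.0019]
orientation: [0.001, 0.061, 0.998, -0.0]
wrist_force: [-0.1, 0.3, 0.9]
grip_width: 0.176
time: 15.05
tool_pos: [0.5334, -0.1523, 0.0014]
orientation: [0.001, 0.061, 0.998, -0.001]
wrist_force: [0.3, 1.4, 9.6]
grip_width: 0.176
```

Touched down (9.6 N). I back off 1 mm, release and lift.

```bash
python3 -m jog '[[0,0,-0.1,0,0,0,0.42],[0,0,-0.1,0,0,0,0.42],[0,0,-0.1,0,0,0,0.42],[0,0,-0.1,0,0,0,0.42],[0,0,-0.1,0,0,0,0.42],[0,0,-0.1,0,0,0,0.42],[0,0,-1,0,0,0,0.42],[0,0,-2,0,0,0,0.42],[0,0,-4,0,0,0,0.42],[0,0,-7,0,0,0,0.42],[0,0,-10,0,0,0,0.42],[0,0,-13,0,0,0,0.2],[0,0,-16,0,0,0,0],[0,0,-19,0,0,0,0],[0,0,-22,0,0,0,0],[0,0,-22,0,0,0,0],[0,0,-22,0,0,0,0]]'
python3 - <<'E'
from h import *
s=read_state();print(s["joints"].round(3));w=get_image("wrist");sd=get_image("side")
cv2.imwrite("pics/w9.png",np.vstack([cv2.resize(w[60:310,100:500,::-1],(480,300)),cv2.resize(sd[180:280,290:450,::-1],(480,300))]))
E
```

```text
time: 16.75
tool_pos: [0.5325, -0.1519, 0.2213]
orientation: [0.002, 0.061, 0.998, -0.001]
wrist_force: [0.2, 0.0, -1.0]
grip_width: 0.019
[-0.48   0.401  1.587 -0.     1.151 -1.929]
```

View pics/w9.png

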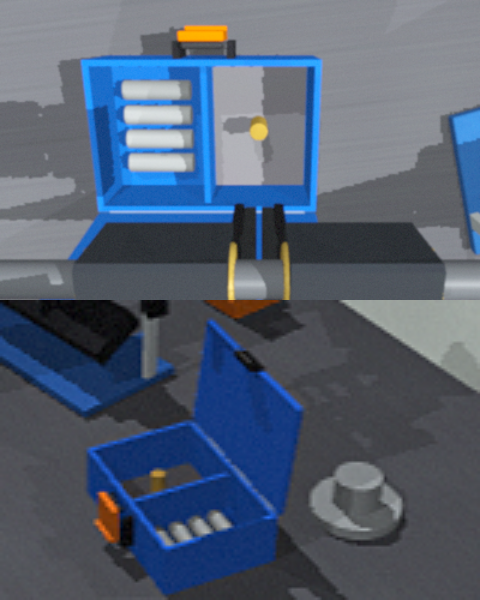

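The brass pin stands upright in the empty compartment at (258,130) in the upper crop. The lid leans back slightly, with its edge corners in side at about (359.3,187.3) and (390,215). Next I compute the lid angle and the push arc.

```bash
cat > lid.py <<'E'
from h import *
Rc=R.from_euler("z",-7,degrees=True); c=np.array([.4838,-.0968,0])-Rc.apply([-.065,.095,0])
E
python3 - <<'E'
from lid import *
print("case",c)
for q,y in(((359.3,187.3),.095),((390,215),-.095)):
    o,d=ray("side",q); o=Rc.inv().apply(o-c);d=Rc.inv().apply(d); P=o+d*(y-o[1])/d[1]; v=P-[.065,y,.06]
    print(P.round(4),"theta",np.arctan2(v[2],-v[0]),"r",np.hypot(v[0],v[2]))
p,r=toolR()
def row(x,z,name): # tip centre x (case), tip z -> TCP .024 lower
    t=c+Rc.apply([x,0,0]);t[2]=z-.024; print(name,(r.inv().apply(t-p)*100).round(1))
row(.13,.245,"over");row(.13,.165,"behind")
for th in(1.8,1.7,1.6,1.5,1.4,1.3,1.2,1.1,1.0,.9,.8,.7,.6,.5,.4,.3,.2,.1,.06,0):
    row(.065-.112*np.cos(th)+.008*np.sin(th)+.010,.06+.112*np.sin(th)+.008*np.cos(th),th)
E
```

```text
case [ 0.53673791 -0.19901339  0.        ]
[0.0805 0.095  0.1862] theta 1.6933569831389912 r 0.12712004112672592
[ 0.0803 -0.095   0.1951] theta 1.6837516384722304 r 0.13598864889641024
over [-14.1  -4.7  -0.2]
behind [-14.1  -4.7   7.8]
1.8 [-11.9  -4.7   7.6]
1.7 [-10.8  -4.7   7.3]
1.6 [-9.7 -4.7  7.1]
1.5 [-8.6 -4.7  7.1]
1.4 [-7.5 -4.7  7.1]
1.3 [-6.4 -4.7  7.3]
1.2 [-5.3 -4.7  7.6]
1.1 [-4.2 -4.7  8. ]
1.0 [-3.2 -4.7  8.5]
0.9 [-2.3 -4.7  9. ]
0.8 [-1.4 -4.7  9.7]
0.7 [-0.6 -4.7 10.5]
0.6 [ 0.2 -4.7 11.3]
0.5 [ 0.8 -4.7 12.3]
0.4 [ 1.4 -4.7 13.2]
0.3 [ 1.8 -4.7 14.2]
0.2 [ 2.2 -4.7 15.3]
0.1 [ 2.4 -4.7 16.4]
0.06 [ 2.5 -4.7 16.9]
0 [ 2.6 -4.7 17.5]
```

```bash
python3 -m jog '[[-3,-1,-0.5,0,0,0,0],[-7,-2.5,-1,0,0,0,0],[-11,-4,-1,0,0,0,0],[-14,-4.7,-1,0,0,0,0],[-14,-4.7,-0.5,0,0,0,0],[-14,-4.7,1,0,0,0,0],[-14,-4.7,3,0,0,0,0],[-14,-4.7,5,0,0,0,0],[-14,-4.7,6.5,0,0,0,0],[-14,-4.7,7.6,0,0,0,0],[-14,-4.7,7.6,0,0,0,0],[-13,-4.7,7.5,0,0,0,0],[-12,-4.7,7.5,0,0,0,0],[-11,-4.7,7.3,0,0,0,0],[-10.4,-4.7,7.2,0,0,0,0],[-9.7,-4.7,7.1,0,0,0,0],[-9.7,-4.7,7.1,0,0,0,0]]'
python3 - <<'E'
from lid import *
p,r=toolR();t=Rc.inv().apply(p-c);print("case frame TCP",t.round(4));s=read_state();print(s["joints"].round(3),s["wrist_force"],s["torque"])
E
```

```text
time: 18.55
tool_pos: [0.6223, -0.2104, 0.1498]
orientation: [0.001, 0.061, 0.998, -0.0]
wrist_force: [0.8, -1.1, -0.5]
grip_width: 0.001
case frame TCP [ 0.0863 -0.0009  0.1498]
[-0.496  0.621  1.393 -0.     1.126 -1.944] [ 0.75675736 -1.09365068 -0.54285074] [-0.01761233  0.04879853 -0.00883409]
```

```bash
python3 -m jog '[[1.1,0,0,0,0,0,0],[2.2,0,0,0,0,0,0],[3.3,0,0.2,0,0,0,0],[4.4,0,0.5,0,0,0,0],[5.5,0,0.9,0,0,0,0],[6.5,0,1.4,0,0,0,0],[7.4,0,1.9,0,0,0,0],[8.3,0,2.6,0,0,0,0],[8.3,0,2.6,0,0,0,0]]'
python3 - <<'E'
from lid import *
p,r=toolR();print(Rc.inv().apply(p-c).round(4));s=read_state();print(s["wrist_force"].round(2))
sd=get_image("side");w=get_image("wrist");cv2.imwrite("pics/l1.png",np.hstack([cv2.resize(sd[180:280,290:410,::-1],(360,300)),cv2.resize(w[:,:,::-1],(440,300))]))
E
```

```text
time: 19.45
tool_pos: [0.5381, -0.1993, 0.1216]
orientation: [-0.002, 0.061, 0.998, 0.001]
wrist_force: [-0.4, 0.1, 0.9]
grip_width: 0.004
[ 1.400e-03 -1.000e-04  1.216e-01]
[-0.41  0.11  0.91]
```

View pics/l1.png

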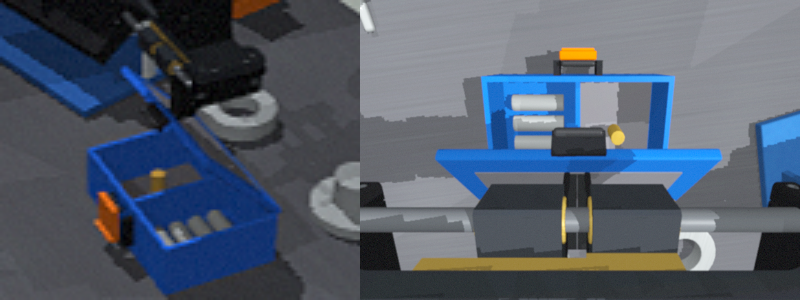

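The lid follows the fingers and is about half closed, with the pin still standing. I continue the arc.

```bash
python3 -m jog '[[0.8,0,0.8,0,0,0,0],[1.6,0,1.6,0,0,0,0],[2.2,0,2.6,0,0,0,0],[2.8,0,3.5,0,0,0,0],[3.2,0,4.5,0,0,0,0],[3.4,0,5.1,0,0,0,0],[3.6,0,5.6,0,0,0,0],[3.7,0,6.1,0,0,0,0],[3.7,0,6.1,0,0,0,0]]'
python3 -c "
from lid import *
p,r=toolR();print(Rc.inv().apply(p-c).round(4));s=read_state();print(s['wrist_force'].round(2))"
```

```text
time: 20.45
tool_pos: [0.5037, -0.1957, 0.0613]
orientation: [0.0, 0.061, 0.998, -0.0]
wrist_force: [-0.3, 0.4, 0.5]
grip_width: 0.005
[-0.0331 -0.0007  0.0613]
[-0.34  0.39  0.45]
```

```bash
for i in 1; do python3 -m jog '[[0,0,0.2,0,0,0,0],[0,0,0.4,0,0,0,0],[0,0,0.6,0,0,0,0],[0,0,0.8,0,0,0,0],[0,0,0.8,0,0,0,0]]'; done; python3 -m jog '[[0,0,0.1,0,0,0,0],[0,0,0.2,0,0,0,0],[0,0,0.3,0,0,0,0],[0,0,0.3,0,0,0,0]]'
```

```text
time: 20.95
tool_pos: [0.5042, -0.1959, 0.0537]
orientation: [0.001, 0.061, 0.998, -0.0]
wrist_force: [0.2, 0.3, 0.9]
grip_width: 0.005
time: 21.35
tool_pos: [0.504, -0.1958, 0.0508]
orientation: [0.001, 0.061, 0.998, -0.0]
wrist_force: [-0.2, 0.5, -0.1]
grip_width: 0.002
```

```bash
python3 -m jog '[[0,0,0.1,0,0,0,0],[0,0,0.2,0,0,0,0],[0,0,0.3,0,0,0,0],[0,0,0.3,0,0,0,0]]'; python3 -m jog '[[0,0,0.1,0,0,0,0],[0,0,0.2,0,0,0,0],[0,0,0.2,0,0,0,0]]'
```

```text
time: 21.75
tool_pos: [0.504, -0.1959, 0.0481]
orientation: [0.0, 0.061, 0.998, -0.0]
wrist_force: [-1.0, -0.7, 3.6]
grip_width: 0.004
time: 22.05
tool_pos: [0.504, -0.1959, 0.0475]
orientation: [0.001, 0.061, 0.998, -0.0]
wrist_force: [-3.6, 0.3, 13.5]
grip_width: 0.006
```

```bash
python3 -m jog '[[0,0,0.1,0,0,0,0],[0,0,0.1,0,0,0,0]]';python3 -m jog '[[0,0,0.1,0,0,0,0],[0,0,0.1,0,0,0,0]]'
```

```text
time: 22.25
tool_pos: [0.504, -0.1959, 0.0471]
orientation: [0.001, 0.061, 0.998, -0.001]
wrist_force: [-3.8, 1.7, 17.8]
grip_width: 0.006
time: 22.45
tool_pos: [0.5038, -0.1959, 0.0456]
orientation: [0.001, 0.061, 0.998, -0.0]
wrist_force: [-3.1, 0.8, 11.4]
grip_width: 0.001
```

```bash
python3 -m jog '[[0,0,0.1,0,0,0,0],[0,0,0.2,0,0,0,0],[0,0,0.2,0,0,0,0]]';python3 -m jog '[[0,0,0.1,0,0,0,0],[0,0,0.1,0,0,0,0]]'
```

```text
time: 22.75
tool_pos: [0.504, -0.1959, 0.0421]
orientation: [0.0, 0.061, 0.998, -0.0]
wrist_force: [-1.7, -0.6, 5.1]
grip_width: 0.004
time: 22.95
tool_pos: [0.504, -0.1959, 0.042]
orientation: [0.0, 0.061, 0.998, -0.0]
wrist_force: [-4.0, 0.8, 11.9]
grip_width: 0.003
```

The lid dropped through about 5.5 mm to a hard stop, which is the snap. I press once more, then lift clear and check.

```bash
python3 -m jog '[[0,0,0.1,0,0,0,0],[0,0,0.2,0,0,0,0],[0,0,0.2,0,0,0,0]]';python3 -m jog '[[0,0,-1,0,0,0,0],[0,0,-3,0,0,0,0],[0,0,-6,0,0,0,0],[0,0,-10,0,0,0,0],[0,0,-14,0,0,0,0],[0,0,-18,0,0,0,0],[0,0,-20,0,0,0,0],[0,0,-20,0,0,0,0],[0,0,-20,0,0,0,0]]'
python3 - <<'E'
from h import *
sd=get_image("side");w=get_image("wrist");cv2.imwrite("pics/l2.png",np.hstack([cv2.resize(sd[140:280,260:420,::-1],(400,350)),cv2.resize(w[:,:,::-1],(400,350))]))
E
```

```text
time: 23.25
tool_pos: [0.504, -0.1959, 0.0418]
orientation: [0.001, 0.061, 0.998, -0.001]
wrist_force: [-6.7, 2.9, 25.2]
grip_width: 0.002
time: 24.15
tool_pos: [0.5038, -0.1956, 0.2385]
orientation: [0.001, 0.061, 0.998, -0.0]
wrist_force: [-0.7, -1.3, -0.2]
grip_width: 0.004
```

View pics/l2.png

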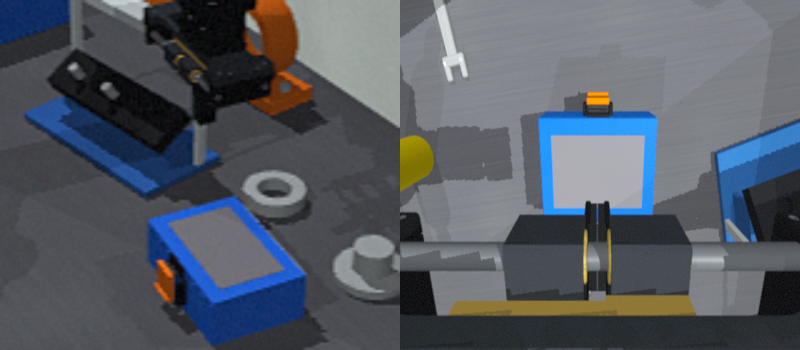

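The side view shows the lid flush and caught at (170,280), both steel pins in place at (75,70) and (108,92), and nothing touching the robot.

```bash
python3 -c "
from cell import *
print(hand_in(), read_state()['time'])"
```

```text
the job is handed in; nothing more can be done
the job is handed in; nothing more can be done
```

I pulled the brass pin out along the tray's normal and set it upright in the empty compartment with a light touch (about 10 N). I then pushed the lid over from behind and pressed it down until it snapped. The job was handed in at about 24 s of the 58 s allowed; no verdict was reported.

**Last checks:**
- **Lid:** the press showed a peak of about 18 N, then a 5.5 mm drop to a hard stop. I pressed once more to 25 N. After lifting, the lid stayed flush in both views, but I judged its angle by eye and did not measure it.
- **Steel pins and bystanders:** both steel pins stood in their pockets. The bearing, hub, and the visible parts of the wrench and oil bottle looked undisturbed. I did not look at the collar again.
- **Brass pin:** it stood upright in the compartment the last time I could see it, with the lid about half shut. It can't be seen with the lid closed.
- **Robot:** it was clear of everything, with wrist force near zero.

**What failed or disagreed:**
- **First grasp:** it closed on air. The fingertips are about 25 mm short of the stated TCP in the pictures, so I went that much deeper.
- **Joint 6:** it sat at its range limit (read -2.854 against -2.85) while I was over the tray. I freed it with a small roll and tilt.
- **Pictures:** I viewed about 14 pictures and crops, over the budget of 10, mostly to sort out the missed grasp.

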